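# Press home the caps of four ink tins, light to dark

## Task

The caps of the four ink tins have only been laid back on and each still stands up on one side. With a fingertip, press each cap lightly until it is fully down, working from light to dark so that no dark ink is carried to a lighter tin: yellow first, then red, then blue, black last. Leave the tins standing where they are, do not pick anything up, and leave the other things on the bench alone.

Things in the scene. Friction and masses are not known exactly. Their poses are not given: they have to be found in the camera images.
- tin_yellow: Round ink tin with white, green and pink label and a slip-on plastic cap in yellow; loose, 350 g, stands on the worktop. Tin 70 mm across; with the cap fully on, its flat top is 53 mm above the worktop. Origin: centre of the tin's underside, z up. The cap is seated on the tin's +x side and rides up on its -x side.
- cap_yellow_raised (a point): Point on the flat top of the yellow cap (cap 75 mm across, skirt 10 mm), on its raised side, 24 mm from the cap's middle towards the tin's -x: the best spot to press. 53 mm above the worktop when the cap is fully on. Pressing here the cap gives at about 3 N (at its middle about 5 N; over the seated side it does not move), stays where it is left, then stops hard against the tin's rim. z: normal of the cap's top.
- cap_yellow (a joint): How far the yellow cap stands open (rad): 0 = fully on all round; the raised edge stands about 0.07 m x value too high (0.09 to 0.14 at the start).
- tin_red: Round ink tin with white label with red and blue ink stains and a slip-on plastic cap in red; loose, 350 g, stands on the worktop. Tin 70 mm across; with the cap fully on, its flat top is 49 mm above the worktop. Origin: centre of the tin's underside, z up. The cap is seated on the tin's +x side and rides up on its -x side.
- cap_red_raised (a point): Point on the flat top of the red cap (cap 75 mm across, skirt 10 mm), on its raised side, 24 mm from the cap's middle towards the tin's -x: the best spot to press. 49 mm above the worktop when the cap is fully on. Pressing here the cap gives at about 3 N (at its middle about 5 N; over the seated side it does not move), stays where it is left, then stops hard against the tin's rim. z: normal of the cap's top.
- cap_red (a joint): How far the red cap stands open (rad): 0 = fully on all round; the raised edge stands about 0.07 m x value too high (0.09 to 0.14 at the start).
- tin_blue: Round ink tin with white label with green and blue ink stains and a slip-on plastic cap in blue; loose, 350 g, stands on the worktop. Tin 70 mm across; with the cap fully on, its flat top is 55 mm above the worktop. Origin: centre of the tin's underside, z up. The cap is seated on the tin's +x side and rides up on its -x side.
- cap_blue_raised (a point): Point on the flat top of the blue cap (cap 75 mm across, skirt 10 mm), on its raised side, 24 mm from the cap's middle towards the tin's -x: the best spot to press. 55 mm above the worktop when the cap is fully on. Pressing here the cap gives at about 3 N (at its middle about 5 N; over the seated side it does not move), stays where it is left, then stops hard against the tin's rim. z: normal of the cap's top.
- cap_blue (a joint): How far the blue cap stands open (rad): 0 = fully on all round; the raised edge stands about 0.07 m x value too high (0.09 to 0.14 at the start).
- tin_black: Round ink tin with white label with red and yellow ink stains and a slip-on plastic cap in black; loose, 350 g, stands on the worktop. Tin 70 mm across; with the cap fully on, its flat top is 63 mm above the worktop. Origin: centre of the tin's underside, z up. The cap is seated on the tin's +x side and rides up on its -x side.
- cap_black_raised (a point): Point on the flat top of the black cap (cap 75 mm across, skirt 10 mm), on its raised side, 24 mm from the cap's middle towards the tin's -x: the best spot to press. 63 mm above the worktop when the cap is fully on. Pressing here the cap gives at about 3 N (at its middle about 5 N; over the seated side it does not move), stays where it is left, then stops hard against the tin's rim. z: normal of the cap's top.
- cap_black (a joint): How far the black cap stands open (rad): 0 = fully on all round; the raised edge stands about 0.07 m x value too high (0.09 to 0.14 at the start).
- brayer: Bystander: small brayer (ink roller) with black roller and wooden handle, 161x136x64 mm; loose. Origin: centre of its underside.
- tube: Bystander: crumpled aluminium ink tube, 144x48x33 mm; loose. Origin: centre of its underside.
- gouge: Bystander: lino gouge with brown wooden handle, 108x25x19 mm; loose. Origin: centre of its underside.
- tape: Bystander: roll of masking tape lying flat, 104 mm across, 25 mm high; loose. Origin: centre of its underside.
- ink_gun_3: One of a row of yellow ink guns (172x85x491 mm) that hang on the back wall, from about y = +0.15 to the right end of the bench; all fixed. Origin: centre of the underside of its bounding box, about 0.2 m above the worktop (the lowest gun of the row ends 0.16 m above it). The guns' tubes stand at about x = 0.72 and more, their triggers, above 0.35 m, reach forward to about x = 0.65: keep the wrist in front of them, and draw the arm in before swinging it across the bench.

How it is judged:
By the outcome, as a careful person would: the job done as asked, in the order asked, and still so for the second after the job is handed in, with the robot touching nothing.
It also fails if it takes over 54 s, if anything falls off the work surface, if the arm or the gripper's body presses on something with over 40 N, if the wrist force passes 120 N, or if a joint passes its speed limit or range.

## Robot

A 7-joint arm with a two-finger parallel gripper is mounted at the origin on a cart in front of the work surface, level with it; the furniture and walls round the work are solid. World frame = base frame: x ahead of the robot, y to its left, z up, the work surface at z = 0. Lengths are in m, angles in rad, forces in N, time in s.
With the tool pointing down it reaches from about 0.425 to 0.875 m from the base axis. Payload 8.4 kg.
Tool frame: the origin (TCP) lies on the centre line of the jaws, within the pads' length; the fingertips stand 25 mm ahead of it and the grasp point (between the pads) lies 6 mm ahead of it; x points along the fingers, y is the direction in which the jaws open and shut, and the axes are right-handed (so a half turn about x gives the same grasp; the last joint's range is limited). The gripper opens to 87 mm and grips with 3 to 60 N. Pads are 19 mm wide; open, the fingers measure 117 mm over their backs; the gripper's body (75 mm by 190 mm) begins 51 mm behind the grasp point.
Start: joints at [1.018, 0.333, 0.04, 1.465, -0.013, 1.343, -0.059], TCP at [0.285, -0.584, 0.248] pointing down, gripper open.
Joint ranges: [-2.58, 2.58], [-0.38, 2.09], [-1.3, 1.39], [0.25, 2.4], [-1.5, 4.64], [0.08, 2.09], [-2.65, 2.65]. Speed limits (rad/s): [2.22, 2.22, 2.79, 2.79, 3.14, 3.14, 3.14].

## Interface

Orientations are given as [roll, pitch, yaw] about the fixed x, y, z axes, in that order (R = Rz(yaw) Ry(pitch) Rx(roll)).
In Python, from cell import robot gives the robot as it stands. The module is installed in compiled form; this text tells all that it offers.
- The arm moves only by the shell command python3 -m jog 'ROWS' [OPENING]. ROWS is JSON, a list of rows, each an object of numbers: "tx", "ty", "tz": the shift along the tool's x, y, z in m; "twist": the turn about the tool's x in rad. In form: [{"tx": .., "ty": .., "tz": .., "twist": ..}, ...]. A call has 1 to 12 rows; each row is the pose to reach, as a shift and turn from the pose measured when the call began, along the tool's axes at that moment; what a row does not reach only later rows make up. A row lasts 1/8 s, in which the tool goes at most 62.5 mm and 10.7 degrees, less where a joint would pass 70% of its speed; a pose out of reach is approached as far as the arm can. A call with a gripper value outside its range is refused whole. OPENING is the opening, from -1 (shut) to 1 (fully open), so that 0 is half open, set as the call begins (- or left out, the last holds). The fingers move at their own pace and stop on an object; the grip force is fixed at half the most. Time passes only in rows, so rows that repeat a pose let the fingers close. It gives the time, the measured TCP pose, the force and the opening at its end, in the units of the state.
- robot.state(): the state, without advancing time (a new reading comes with each control period).
- robot.read_camera(name): name is "scene" or "top"; returns the picture (400x640x3 uint8, red, green, blue); there is no depth.
- robot.camera_model(name): a dict with "intrinsics" (3x3 intrinsics, pixels), "k1" (the pictures are not rectified: a ray, as slopes to the right and down, at radius r is drawn at 1 + k1 r^2 times it, then the intrinsics apply), "xyz" and "attitude" of the camera in the world. Camera axes: x right, y down, z forward; pixel columns grow to the right and rows downward; lengths in m; the calibration is good to about 2 mm. A picture is of the moment at which its call begins. camera_model takes no time and is no camera call.
- robot.job_done(): hands the job in, once; it reports no verdict.
The state is a dict: "t": time; "joints": joint angles; "dq": joint speeds; "joint_torque": joint torques, N m; "tcp_pos": TCP position; "tool_rot": TCP orientation; "wrist_force": force on the tool from outside, world axes, zero at the start; "torque": the same for the moment, N m; "width": finger opening in m.
Only numpy, scipy, OpenCV 4.12 (cv2) and the standard library are available. Lean on these libraries where they do the work, as an engineer would, in place of code of your own. Each camera call takes 0.05 s, during which the arm holds its last target.

## Working session

There is one attempt and no reset: what is moved stays moved. The work goes in short steps, Python scripts to look and compute and a shell command to move; the robot and the scene stay as the last step left them, time stands still between calls to the robot, and variables do not carry over. Pictures are saved under pics/ and viewed, and the job is handed in when it is done.

```bash
mkdir -p pics; python3 - <<'E'
from cell import robot
import cv2
for n in("scene","top"):
    cv2.imwrite(f"pics/{n}0.png",robot.read_camera(n)[:,:,::-1]); print(n,robot.camera_model(n))
print(robot.state())
E
```

```text
scene {'intrinsics': array([[459.7912311 ,   0.        , 317.61080412],
       [  0.        , 459.7912311 , 203.85810449],
       [  0.        ,   0.        ,   1.        ]]), 'k1': -0.12625744267584976, 'xyz': array([-0.1121414 ,  0.46168593,  0.91074785]), 'attitude': array([-2.34015348, -0.0113603 , -2.11091409])}
top {'intrinsics': array([[512.05579333,   0.        , 323.03761572],
       [  0.        , 512.05579333, 196.5364704 ],
       [  0.        ,   0.        ,   1.        ]]), 'k1': -0.14516281973898065, 'xyz': array([0.45571587, 0.02940134, 1.33179632]), 'attitude': array([-3.05142232e+00, -6.06689835e-04, -1.55027707e+00])}
{'t': 0.1, 'joints': array([ 1.01776954,  0.33383936,  0.03986182,  1.46619092, -0.01340632,
        1.34328162, -0.05849679]), 'dq': array([-0.00044228,  0.00055287, -0.00083817, -0.00291597, -0.00024713,
       -0.00123991, -0.00024137]), 'joint_torque': array([ 4.69783670e-03, -6.57809472e+01,  1.34033885e+00, -4.04710972e+01,
       -5.95537992e-02,  4.09462187e-02,  1.23553782e-04]), 'tcp_pos': array([ 0.2847828 , -0.58386287,  0.24674463]), 'tool_rot': array([-1.51082928,  1.5693429 ,  2.08458709]), 'wrist_force': array([-0.44903409,  0.99770098, -0.69633373]), 'torque': array([-0.00784088, -0.02701394, -0.03350376]), 'width': 0.08697459029744864}
```

View pics/scene0.png

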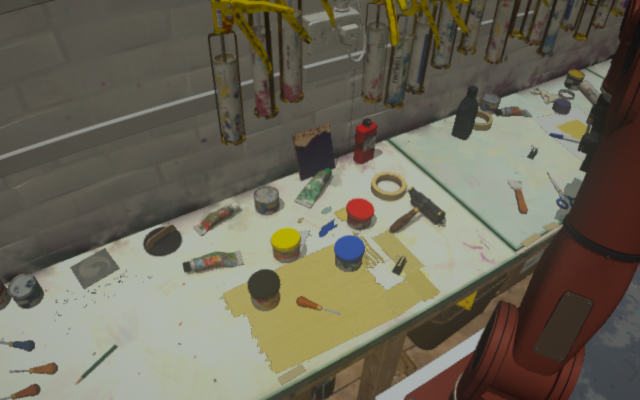

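View pics/top0.png

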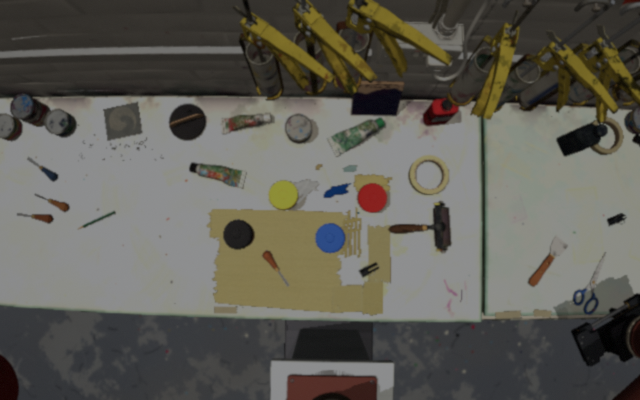

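The scene view shows the tin caps at about yellow (286,240), red (360,210), blue (349,250), black (264,283). The top view has them at yellow (283,195), red (372,198), blue (330,238), black (238,234). Next I'll enlarge these and measure.

```bash
cat > h.py <<'E'
import numpy as np,cv2
from scipy.spatial.transform import Rotation as Ro
from cell import robot
def cam(n):
    m=robot.camera_model(n); return m['intrinsics'],m['k1'],np.array(m['xyz']),Ro.from_euler('xyz',m['attitude']).as_matrix()
def ray(n,uv):
    K,k1,o,R=cam(n)
    d=np.array([k1,0,0,0,0.])
    p=cv2.undistortPoints(np.array(uv,float).reshape(-1,1,2),K,d).reshape(-1,2)
    r=np.c_[p,np.ones(len(p))]@R.T
    return o,r
def plane(n,uv,z):
    o,r=ray(n,uv); return o+r*((z-o[2])/r[:,2])[:,None]
def proj(n,P):
    K,k1,o,R=cam(n); 
    c=(np.atleast_2d(P)-o)@R; return cv2.projectPoints(c,np.zeros(3),np.zeros(3),K,np.array([k1,0,0,0,0.]))[0].reshape(-1,2)
E
python3 - <<'E'
import cv2,numpy as np
from h import *
T=cv2.imread('pics/top0.png');S=cv2.imread('pics/scene0.png')
tt=dict(yellow=(283,195),red=(372,198),blue=(330,238),black=(238,234))
ss=dict(yellow=(286,245),red=(360,214),blue=(349,254),black=(264,289))
rows=[]
for im,d in((T,tt),(S,ss)):
    rows.append(np.hstack([cv2.resize(cv2.convertScaleAbs(im[v-25:v+25,u-25:u+25],alpha=1.6,beta=20),(200,200),interpolation=cv2.INTER_NEAREST) for u,v in d.values()]))
cv2.imwrite('pics/crop0.png',np.vstack(rows))
s=robot.state();print(Ro.from_euler('xyz',s['tool_rot']).as_matrix().round(3))
for k,z in zip(tt,(.057,.053,.059,.067)):print(k,plane('top',[tt[k]],z).round(4), 'scene px of that',proj('scene',plane('top',[tt[k]],z)).round(1))
E
```

```text
[[-0.001  0.438 -0.899]
 [ 0.001 -0.899 -0.438]
 [-1.    -0.001  0.   ]]
yellow [[0.5728 0.1312 0.057 ]] scene px of that [[285.9 238.5]]
red [[ 0.5702 -0.092   0.053 ]] scene px of that [[360.5 208.4]]
blue [[0.4679 0.0116 0.059 ]] scene px of that [[349.7 247.2]]
black [[0.4726 0.2395 0.067 ]] scene px of that [[264.4 282.5]]
```

View pics/crop0.png

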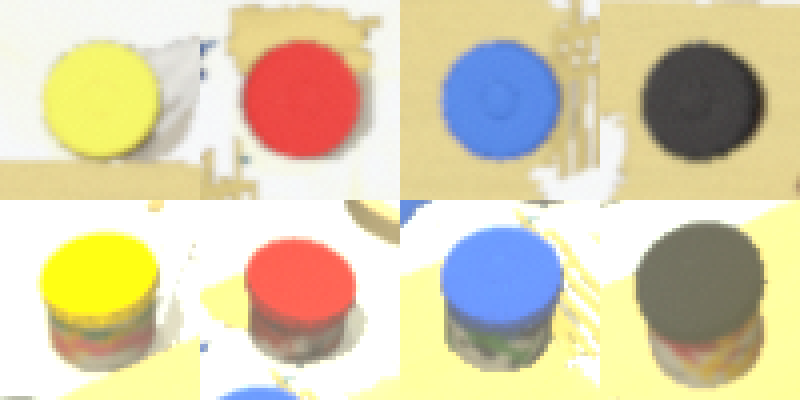

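The crops show flat cap tops, with the skirts darker below them. The scene ellipses differ in tilt, so I'll upscale and segment the top faces.

```bash
cat > seg.py <<'E'
import cv2,numpy as np,sys
from h import *
from scipy.optimize import least_squares
ss=dict(yellow=(286,240),red=(360,210),blue=(349,249),black=(264,283))
tt=dict(yellow=(283,195),red=(372,198),blue=(330,238),black=(238,234))
HT=dict(yellow=.053,red=.049,blue=.055,black=.063)
def face(im,c,tol):
    u,v=c;F=8;h=30
    A=cv2.resize(im[v-h:v+h,u-h:u+h],None,fx=F,fy=F,interpolation=cv2.INTER_CUBIC).astype(float)
    ref=np.median(A[h*F-50:h*F+50,h*F-50:h*F+50].reshape(-1,3),0)
    m=(np.abs(A-ref).max(2)<tol*1.0).astype(np.uint8)
    m=cv2.morphologyEx(m,cv2.MORPH_OPEN,cv2.getStructuringElement(cv2.MORPH_ELLIPSE,(41,41)))
    n,l,st,_=cv2.connectedComponentsWithStats(m); m=(l==l[h*F,h*F]).astype(np.uint8)
    ct=max(cv2.findContours(m,0,1)[0],key=len)
    ct=cv2.convexHull(ct) if False else ct
    return A,ct,(ct[:,0,:]+.5)/F-.5+np.array([u-h,v-h]),ref
E
cat > fit.py <<'E'
from seg import *
T=cv2.imread('pics/top0.png');S=cv2.imread('pics/scene0.png')
tols=dict(yellow=(22,45),red=(18,45),blue=(22,45),black=(14,30))
rows=[[],[]]
for k in ss:
    As,cs,ps,r=face(S,ss[k],tols[k][0]); At,ct,pt,r2=face(T,tt[k],tols[k][1])
    e=cv2.fitEllipse(ps.astype(np.float32)); print(k,r.round(),r2.round(),'scene ell',np.round(e[0],1),np.round(e[1],2),round(e[2],1),'top',np.round(cv2.fitEllipse(pt.astype(np.float32)),2) if 0 else cv2.fitEllipse(pt.astype(np.float32)))
    os_,rs=ray('scene',ps)
    o2,r2_=ray('top',pt)
    def f(p,full=False):
        x,y,z,a,b,R,R2=p; n=np.array([-a,-b,1])/np.sqrt(1+a*a+b*b);C=np.array([x,y,z])
        X=os_+rs*(((C-os_)@n)/(rs@n))[:,None]; d=np.linalg.norm(X-C,axis=1)-R
        # top view: fit only centre of outline
        Y=o2+r2_*(((C-o2)@n)/(r2_@n))[:,None]; d2=np.linalg.norm(Y-C,axis=1)-R2
        return np.r_[d/np.sqrt(len(d)),d2/np.sqrt(len(d2)),(R-.0375)*.5, (R2-.0375)*.5]*1000
    c0=plane('top',[tt[k]],HT[k]+.004)[0]
    s=least_squares(f,[*c0,0,0,.0375,.0375],loss='soft_l1')
    p=s.x; print('   c',p[:3].round(4),'grad',p[3:5].round(3),'tilt',round(np.hypot(*p[3:5]),3),'az raised',round(np.degrees(np.arctan2(p[4],p[3])),0),'R',p[5:].round(4),'cost',round(s.cost,3), 'expected z', HT[k]+.0375*np.hypot(*p[3:5]))
    for i,(A,c) in enumerate(((At,ct),(As,cs))):
        A=np.clip(A*1.5,0,255).astype(np.uint8).copy();cv2.drawContours(A,[c],-1,(255,0,255),2);rows[i].append(cv2.resize(A[60:420,60:420],(200,200)))
cv2.imwrite(sys.argv[1],np.vstack([np.hstack(r) for r in rows]))
E
python3 fit.py pics/seg0.png
```

```text
yellow [  0. 170. 179.] [ 54. 141. 141.] scene ell [285.2 238. ] [18.61 27.98] 78.0 top ((282.5290832519531, 207.4925079345703), (48.36917495727539, 57.44380569458008), 88.51197814941406)
   c [0.5507 0.1373 0.085 ] grad [-0.122  0.036] tilt 0.127 az raised 164.0 R [0.0346 0.0537] cost 208.837 expected z 0.05777088565050146
red [ 41.  50. 177.] [ 31.  33. 135.] scene ell [360. 208.] [17.76 26.24] 104.3 top ((372.02215576171875, 197.5397186279297), (28.976186752319336, 29.95726776123047), 121.45952606201172)
   c [ 0.5716 -0.0918  0.0536] grad [0.02  0.115] tilt 0.116 az raised 80.0 R [0.0359 0.0374] cost 0.788 expected z 0.05335963908227444
blue [152.  84.  56.] [132.  74.  44.] scene ell [348.9 247.1] [22.79 29.03] 84.8 top ((329.7658386230469, 237.71240234375), (29.334362030029297, 29.75666618347168), 179.93453979492188)
   c [0.4691 0.0127 0.0596] grad [-0.066 -0.108] tilt 0.126 az raised -122.0 R [0.0362 0.0369] cost 0.643 expected z 0.059734922725500794
black [47. 59. 60.] [29. 30. 31.] scene ell [263.7 284.6] [29.18 32.03] 60.9 top ((238.2178497314453, 234.11923217773438), (28.53853416442871, 29.86517333984375), 89.8939208984375)
   c [0.4728 0.2409 0.0604] grad [ 0.166 -0.089] tilt 0.189 az raised -28.0 R [0.0364 0.0371] cost 1.5 expected z 0.07007789150869001
```

View pics/seg0.png

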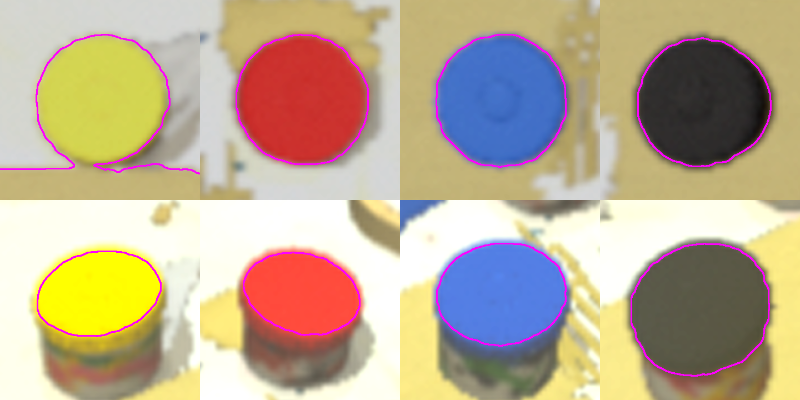

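```bash
sed -i "s/yellow=(22,45)/yellow=(26,35)/; s/black=(14,30)/black=(10,30)/; s/(R-.0375)\*.5, (R2-.0375)\*.5\]\*1000/(R-.0368)*.5,(R2-.0372)*.5,(z-HT[k]-.0043)*.5,.03*(np.hypot(a,b)-.115)]*1000/; s/'pics\/top0/sys.argv[2]+'top0/" fit.py; sed -i "s/sys.argv\[2\]+'top0/'pics\/top0/" fit.py
sed -i "s/    s=least_squares.*/    s=min((least_squares(f,[*c0,.1*np.cos(t),.1*np.sin(t),.0375,.0375],loss='soft_l1') for t in range(6)),key=lambda s:s.cost)/" fit.py
python3 fit.py pics/seg1.png
python3 - <<'E'
import cv2,numpy as np
S=cv2.imread('pics/scene0.png')
A=cv2.convertScaleAbs(S[260:312,236:292],alpha=3,beta=-60)
cv2.imwrite('pics/blk.png',cv2.resize(A,None,fx=10,fy=10,interpolation=cv2.INTER_CUBIC))
E
```

```text
yellow [  0. 170. 179.] [ 54. 141. 141.] scene ell [285.2 238.1] [18.79 28.16] 78.0 top ((282.817138671875, 194.40243530273438), (28.00869369506836, 29.592960357666016), 55.07474136352539)
   c [0.5748 0.1319 0.0576] grad [-0.124 -0.03 ] tilt 0.127 az raised -166.0 R [0.035  0.0366] cost 0.899 expected z 0.057771746242777415
red [ 41.  50. 177.] [ 31.  33. 135.] scene ell [360. 208.] [17.76 26.24] 104.3 top ((372.02215576171875, 197.5397186279297), (28.976186752319336, 29.95726776123047), 121.45952606201172)
   c [ 0.5717 -0.0919  0.0535] grad [0.027 0.111] tilt 0.114 az raised 77.0 R [0.0357 0.0373] cost 0.601 expected z 0.05328928823099932
blue [152.  84.  56.] [132.  74.  44.] scene ell [348.9 247.1] [22.79 29.03] 84.8 top ((329.7658386230469, 237.71240234375), (29.334362030029297, 29.75666618347168), 179.93453979492188)
   c [0.4691 0.0127 0.0594] grad [-0.052 -0.104] tilt 0.116 az raised -117.0 R [0.0359 0.0368] cost 0.445 expected z 0.0593477701196846
black [47. 59. 60.] [29. 30. 31.] scene ell [263.7 284.6] [28.79 31.78] 61.9 top ((238.2178497314453, 234.11923217773438), (28.53853416442871, 29.86517333984375), 89.8939208984375)
   c [0.4719 0.2409 0.0636] grad [ 0.097 -0.072] tilt 0.121 az raised -36.0 R [0.0365 0.0368] cost 3.269 expected z 0.06752590989091095
```

View pics/seg1.png

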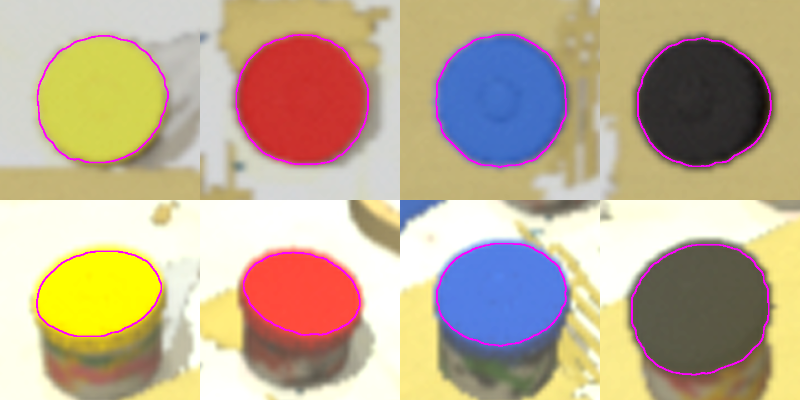

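View pics/blk.png

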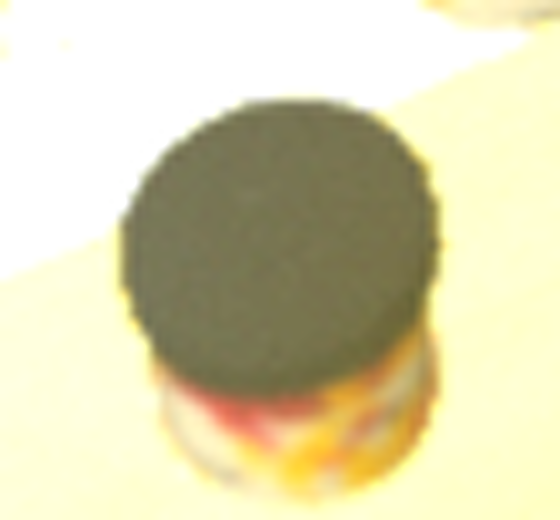

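```bash
python3 - <<'E'
import cv2,numpy as np
S=cv2.imread('pics/scene0.png').astype(float)
A=np.clip((S[260:312,236:292]-25)*6,0,255).astype(np.uint8)
cv2.imwrite('pics/blk2.png',cv2.resize(A,None,fx=10,fy=10,interpolation=cv2.INTER_CUBIC))
g=cv2.GaussianBlur(S,(3,3),0)[...,1].astype(int)
print(g[286:306,248:282:2])
E
```

```text
[[ 82  59  60  59  59  59  59  58  59  58  58  58  58  58  57  59 122]
 [ 82  60  60  59  59  59  59  58  59  58  58  58  58  58  57  61 125]
 [ 87  60  59  59  59  59  59  58  59  58  58  58  58  58  56  68 133]
 [ 99  61  59  59  59  59  59  59  59  58  58  58  58  57  55  77 144]
 [113  62  59  59  59  59  59  59  59  58  58  58  58  56  55  82 149]
 [123  65  59  59  59  59  59  59  59  58  58  58  57  55  55  84 148]
 [133  73  59  59  59  59  59  58  59  58  58  58  57  55  57  82 142]
 [146  89  59  59  59  59  58  59  58  58  58  57  56  55  60  78 133]
 [153 106  60  58  59  59  59  58  58  58  57  56  55  56  65  76 128]
 [155 119  63  58  58  58  59  58  58  57  56  56  55  58  70  75 125]
 [156 125  70  58  57  58  58  57  57  56  56  56  56  62  74  74 124]
 [157 129  78  60  57  57  57  56  56  55  56  60  60  67  76  72 123]
 [157 133  86  67  58  56  56  56  55  56  60  66  66  73  77  72 123]
 [157 138  95  79  62  56  55  55  55  56  65  72  72  76  75  73 126]
 [157 144 101  90  73  58  56  57  57  59  69  77  74  74  72  77 133]
 [156 149 105  97  86  64  58  63  64  68  75  80  72  71  71  83 143]
 [156 151 109  98  95  75  65  70  77  81  83  80  71  74  72  91 149]
 [157 154 120  98  99  88  76  76  86  90  87  79  74  79  75 105 152]
 [157 156 132  99 100  98  88  82  90  91  86  78  79  80  80 122 154]
 [157 156 142 105  98 100  96  90  91  89  83  78  81  80  91 137 155]]
```

View pics/blk2.png

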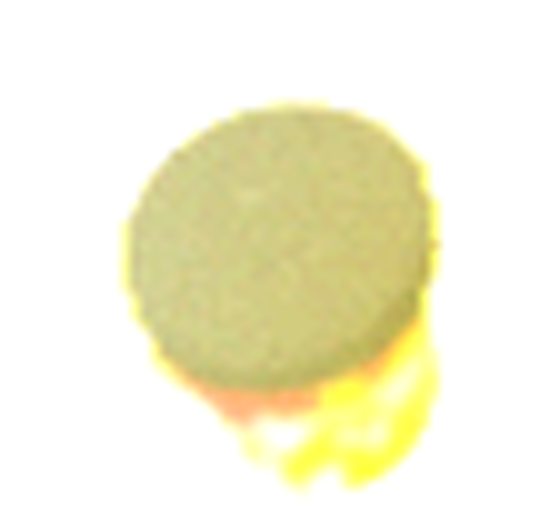

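```bash
cp fit.py fit2.py; sed -i "s/black=(10,30)/black=(2.6,30)/; s/^T=.*/T=cv2.imread('pics\/top0.png');S=cv2.GaussianBlur(cv2.imread('pics\/scene0.png'),(3,3),0)/; s/^for k in ss:/for k in ['black']:/" fit2.py; python3 fit2.py pics/seg2.png
```

```text
black [47. 59. 60.] [29. 30. 31.] scene ell [262.8 283.6] [22.67 29.96] 47.9 top ((238.2178497314453, 234.11923217773438), (28.53853416442871, 29.86517333984375), 89.8939208984375)
   c [0.4728 0.2412 0.0659] grad [-0.032 -0.125] tilt 0.129 az raised -104.0 R [0.033  0.0369] cost 7.735 expected z 0.0678377909399298
```

View pics/seg2.png

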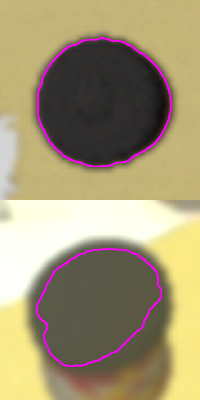

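Black's raised side is the least certain estimate, between roughly -40° and -100°. The top view shows more skirt on its -y side, so I'll use about -75° and press closer to the middle. I'm closing the gripper and moving toward yellow.

```bash
python3 -m jog '[{"ty":-0.02,"tz":-0.02},{"ty":-0.055,"tz":-0.06},{"ty":-0.09,"tz":-0.1},{"ty":-0.13,"tz":-0.14},{"ty":-0.17,"tz":-0.18},{"ty":-0.205,"tz":-0.22},{"ty":-0.24,"tz":-0.26},{"ty":-0.28,"tz":-0.3},{"ty":-0.32,"tz":-0.34},{"ty":-0.35,"tz":-0.37},{"ty":-0.38,"tz":-0.4},{"ty":-0.4,"tz":-0.42}]' -1
cat > d.py <<'E'
from h import *
import sys
s=robot.state();R=Ro.from_euler('xyz',s['tool_rot']).as_matrix();p=s['tcp_pos']
P=dict(yellow=(.5535,.1266,.053),red=(.5767,-.0705,.049),blue=(.459,-.007,.055),black=(.477,.2236,.063))
print('t',round(s['t'],2),'p',p.round(4),'R',R.round(3).tolist(),'F',s['wrist_force'].round(2),'j',s['joints'].round(2))
x,y,z=P[sys.argv[1]]; z+=.025+float(sys.argv[2])
print('tool delta',(R.T@(np.array([x,y,z])-p)).round(4))
E
python3 d.py yellow .03
```

```text
t 0.1 p [ 0.2848 -0.5839  0.2467] R [[-0.001, 0.438, -0.899], [0.001, -0.899, -0.438], [-1.0, -0.001, 0.0]] F [-0.45  1.   -0.7 ] j [ 1.02  0.33  0.04  1.47 -0.01  1.34 -0.06]
tool delta [ 0.1395 -0.5205 -0.553 ]schema error: expected keys tx, ty, tz, twist
```

```bash
python3 -m jog '[{"tx":0,"ty":-0.02,"tz":-0.02,"twist":0},{"tx":0,"ty":-0.055,"tz":-0.06,"twist":0},{"tx":0,"ty":-0.09,"tz":-0.1,"twist":0},{"tx":0,"ty":-0.13,"tz":-0.14,"twist":0},{"tx":0,"ty":-0.17,"tz":-0.18,"twist":0},{"tx":0,"ty":-0.205,"tz":-0.22,"twist":0},{"tx":0,"ty":-0.24,"tz":-0.26,"twist":0},{"tx":0,"ty":-0.28,"tz":-0.3,"twist":0},{"tx":0,"ty":-0.32,"tz":-0.34,"twist":0},{"tx":0,"ty":-0.35,"tz":-0.37,"twist":0},{"tx":0,"ty":-0.38,"tz":-0.4,"twist":0},{"tx":0,"ty":-0.4,"tz":-0.42,"twist":0}]' -1
python3 d.py yellow .03
```

```text
t: 1.6
tcp_pos: [0.4871, -0.0381, 0.2471]
tool_rot: [-1.453, 1.569, 2.145]
wrist_force: [0.3, -0.7, -0.2]
width: 0.0006
t 1.6 p [ 0.4871 -0.0381  0.2471] R [[-0.001, 0.44, -0.898], [0.002, -0.898, -0.44], [-1.0, -0.002, 0.0]] F [ 0.34 -0.71 -0.16] j [ 0.43  0.03 -0.45  1.83  0.01  1.29 -1.14]
tool delta [ 0.1393 -0.1184 -0.1321]
```

```bash
python3 -m jog '[{"tx":0,"ty":-0.03,"tz":-0.033,"twist":0},{"tx":0,"ty":-0.06,"tz":-0.066,"twist":0},{"tx":0.02,"ty":-0.09,"tz":-0.1,"twist":0},{"tx":0.05,"ty":-0.11,"tz":-0.122,"twist":0},{"tx":0.09,"ty":-0.118,"tz":-0.132,"twist":0},{"tx":0.12,"ty":-0.118,"tz":-0.132,"twist":0},{"tx":0.139,"ty":-0.118,"tz":-0.132,"twist":0},{"tx":0.139,"ty":-0.118,"tz":-0.132,"twist":0}]' -1
python3 d.py yellow .0
python3 - <<'E'
from h import *
for n in("scene","top"): 
    im=robot.read_camera(n)[:,:,::-1]; cv2.imwrite(f"pics/{n}1.png",im)
    c=(285,230) if n=='scene' else (290,200); cv2.imwrite(f"pics/{n}1c.png",cv2.resize(im[c[1]-90:c[1]+90,c[0]-100:c[0]+100],None,fx=3,fy=3))
E
```

```text
t: 2.6
tcp_pos: [0.5528, 0.1257, 0.1072]
tool_rot: [-0.78, 1.567, 2.817]
wrist_force: [-0.1, -0.8, 1.2]
width: 0.0006
t 2.6 p [0.5528 0.1257 0.1072] R [[-0.003, 0.44, -0.898], [0.001, -0.898, -0.44], [-1.0, -0.002, 0.003]] F [-0.06 -0.79  1.18] j [ 0.18  0.34 -0.57  1.81  0.2   1.06 -1.58]
tool delta [ 0.0292 -0.0004 -0.0011]
```

View pics/scene1c.png

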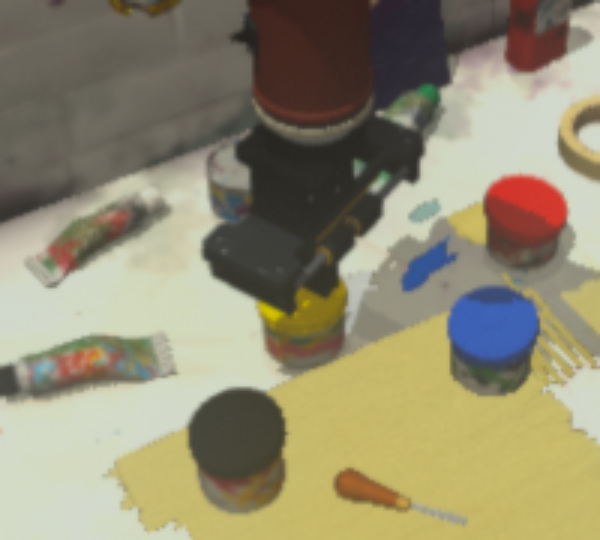

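The gripper stands over the yellow cap with clear space around it. Pressing down slowly.

```bash
python3 -m jog '[{"tx":0.008,"ty":0,"tz":0,"twist":0},{"tx":0.014,"ty":0,"tz":0,"twist":0},{"tx":0.018,"ty":0,"tz":0,"twist":0},{"tx":0.021,"ty":0,"tz":0,"twist":0},{"tx":0.023,"ty":0,"tz":0,"twist":0},{"tx":0.025,"ty":0,"tz":0,"twist":0},{"tx":0.025,"ty":0,"tz":0,"twist":0}]' -1
```

```text
t: 3.58
tcp_pos: [0.5541, 0.1262, 0.0842]
tool_rot: [-2.101, 1.569, 1.496]
wrist_force: [0.5, 0.4, 0.4]
width: 0.0002
```

```bash
python3 -m jog '[{"tx":0.001,"ty":0,"tz":0,"twist":0},{"tx":0.002,"ty":0,"tz":0,"twist":0},{"tx":0.002,"ty":0,"tz":0,"twist":0}]' -1
```

```text
t: 3.95
tcp_pos: [0.5541, 0.1262, 0.0821]
tool_rot: [-2.053, 1.569, 1.544]
wrist_force: [-0.5, -0.9, 0.6]
width: 0.0002
```

```bash
python3 -m jog '[{"tx":0.001,"ty":0,"tz":0,"twist":0},{"tx":0.002,"ty":0,"tz":0,"twist":0}]' -1;  python3 -m jog '[{"tx":0.001,"ty":0,"tz":0,"twist":0},{"tx":0.001,"ty":0,"tz":0,"twist":0}]' -1
```

```text
t: 4.2
tcp_pos: [0.554, 0.1262, 0.0801]
tool_rot: [-2.018, 1.569, 1.579]
wrist_force: [-1.5, -1.0, 1.8]
width: 0.0003
t: 4.45
tcp_pos: [0.5541, 0.1262, 0.079]
tool_rot: [-2.093, 1.569, 1.504]
wrist_force: [-0.2, -0.6, 0.0]
width: 0.0004
```

```bash
python3 -m jog '[{"tx":0.001,"ty":0,"tz":0,"twist":0},{"tx":0.001,"ty":0,"tz":0,"twist":0}]' -1
python3 - <<'E'
from h import *
for n in("scene",): 
    im=robot.read_camera(n)[:,:,::-1]; 
    c=(285,240) ; cv2.imwrite(f"pics/{n}2c.png",cv2.resize(im[c[1]-40:c[1]+40,c[0]-50:c[0]+50],None,fx=7,fy=7))
E
```

```text
t: 4.7
tcp_pos: [0.5542, 0.1262, 0.0781]
tool_rot: [-2.193, 1.569, 1.404]
wrist_force: [-1.1, -0.7, 4.3]
width: 0.0005
```

View pics/scene2c.png

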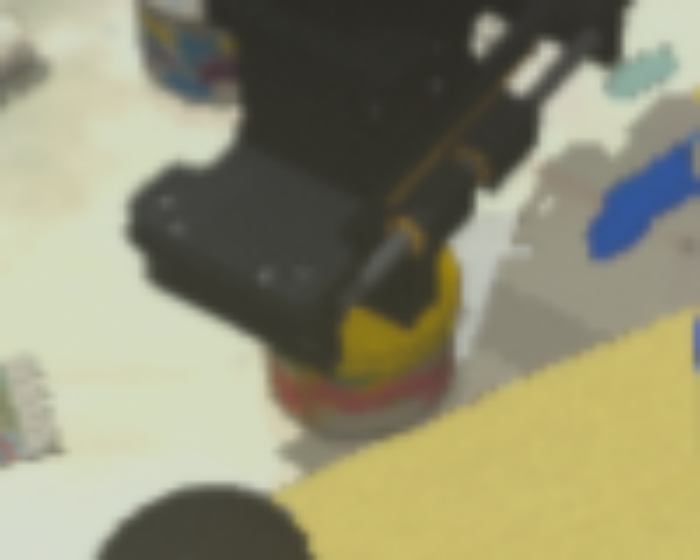

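```bash
python3 -m jog '[{"tx":0.001,"ty":0,"tz":0,"twist":0},{"tx":0.001,"ty":0,"tz":0,"twist":0}]' -1
```

```text
t: 5.0
tcp_pos: [0.5542, 0.1262, 0.0778]
tool_rot: [-2.404, 1.569, 1.193]
wrist_force: [-4.9, -1.3, 10.3]
width: 0.0005
```

The hard stop came at a tip height of 52.8 mm against 53 expected, with about 10 N. Lifting off to look.

```bash
python3 -m jog '[{"tx":-0.004,"ty":0,"tz":0,"twist":0},{"tx":-0.02,"ty":0,"tz":0,"twist":0},{"tx":-0.05,"ty":0,"tz":0,"twist":0},{"tx":-0.06,"ty":0.05,"tz":0.02,"twist":0},{"tx":-0.06,"ty":0.1,"tz":0.04,"twist":0},{"tx":-0.06,"ty":0.14,"tz":0.055,"twist":0},{"tx":-0.06,"ty":0.16,"tz":0.06,"twist":0},{"tx":-0.06,"ty":0.16,"tz":0.06,"twist":0}]' -1
python3 d.py red .03
python3 - <<'E'
from h import *
ims=[]
for n in("scene","top"): 
    im=robot.read_camera(n)[:,:,::-1]; cv2.imwrite(f"pics/{n}3.png",im)
    c=(300,240) if n=='scene' else (300,210); ims.append(cv2.resize(im[c[1]-75:c[1]+75,c[0]-100:c[0]+100],None,fx=4,fy=4)[:, :])
cv2.imwrite("pics/c3.png",cv2.resize(np.hstack(ims),(800,300)))
cv2.imwrite("pics/c3s.png",ims[0])
E
```

```text
t: 6.0
tcp_pos: [0.5711, -0.0448, 0.138]
tool_rot: [-2.573, 1.569, 1.021]
wrist_force: [0.5, -0.2, -0.4]
width: 0.0003
t 6.0 p [ 0.5711 -0.0448  0.138 ] R [[0.001, 0.438, -0.899], [0.002, -0.899, -0.438], [-1.0, -0.001, -0.002]] F [ 0.46 -0.2  -0.4 ] j [ 0.42  0.3  -0.49  1.77  0.16  1.11 -1.24]
tool delta [0.0339 0.0257 0.0062]
```

View pics/c3s.png

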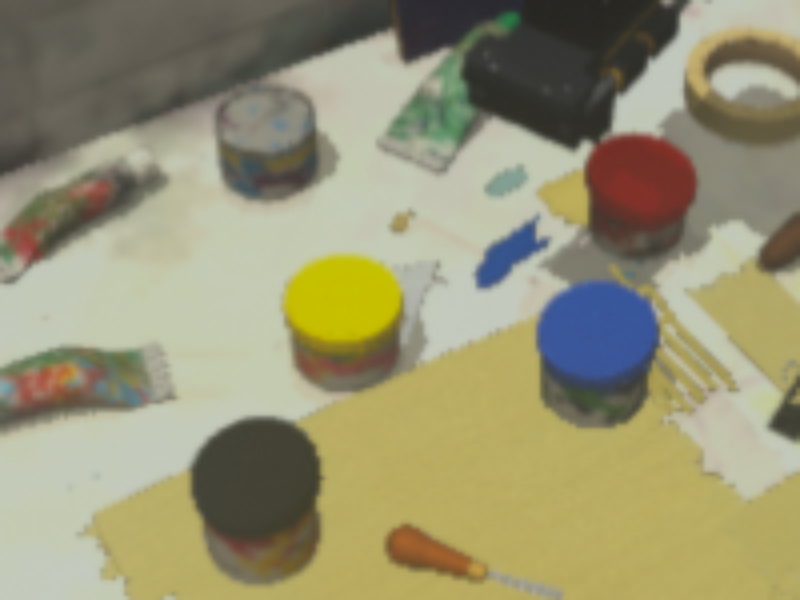

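The yellow cap now sits flat, with its ellipse at scene (285,240) level and an even skirt. I'll check it numerically before going on to red.

```bash
cat > chk.py <<'E'
# tilt from scene ellipse of face with known centre height, no tilt prior
from seg import *
import sys
tag=sys.argv[1]
S=cv2.imread(f'pics/scene{tag}.png')
tol=dict(yellow=26,red=18,blue=22,black=10)
for k in sys.argv[2:]:
    A,c,ps,r=face(S,ss[k],tol[k]); e=cv2.fitEllipse(ps.astype(np.float32))
    o,rs=ray('scene',ps)
    def f(p):
        C=np.array([p[0],p[1],HT[k]+.0375*np.hypot(p[2],p[3])]);n=np.array([-p[2],-p[3],1.])
        X=o+rs*(((C-o)@n)/(rs@n))[:,None]
        return (np.linalg.norm(X-C,axis=1)-p[4])*1000
    c0=plane('scene',[e[0]],HT[k])[0]
    s=least_squares(f,[c0[0],c0[1],.01,0.01,.036],loss='soft_l1')
    print(k,'ell',np.round(e[0],1),np.round(e[1],1),round(e[2]),'fit c',s.x[:2].round(4),'grad',s.x[2:4].round(3),'R',s.x[4].round(4),'rms',np.sqrt(np.mean(s.fun**2)).round(2))
E
python3 chk.py 0 yellow red blue black; python3 chk.py 3 yellow
```

```text
yellow ell [285.2 238.1] [18.8 28.2] 78 fit c [0.5743 0.1326] grad [-0.142 -0.054] R 0.0348 rms 0.32
red ell [360. 208.] [17.8 26.2] 104 fit c [ 0.5724 -0.0918] grad [0.049 0.096] R 0.0349 rms 0.36
blue ell [348.9 247.1] [22.8 29. ] 85 fit c [0.4692 0.0134] grad [-0.032 -0.124] R 0.0353 rms 0.27
black ell [263.7 284.6] [28.8 31.8] 62 fit c [0.4646 0.2449] grad [ 0.169 -0.207] R 0.0351 rms 0.47
yellow ell [285.3 239.4] [20.4 28.1] 86 fit c [0.5737 0.1326] grad [-0.032  0.011] R 0.0348 rms 0.3
```

Yellow's tilt went from 0.15 to about 0.03, which is within the mask bias. The hard stop height also agrees. Next is red.

```bash
python3 -m jog '[{"tx":0,"ty":0.013,"tz":0.003,"twist":0},{"tx":0.01,"ty":0.026,"tz":0.006,"twist":0},{"tx":0.034,"ty":0.026,"tz":0.006,"twist":0},{"tx":0.046,"ty":0.026,"tz":0.006,"twist":0},{"tx":0.052,"ty":0.026,"tz":0.006,"twist":0},{"tx":0.055,"ty":0.026,"tz":0.006,"twist":0},{"tx":0.057,"ty":0.026,"tz":0.006,"twist":0},{"tx":0.059,"ty":0.026,"tz":0.006,"twist":0},{"tx":0.06,"ty":0.026,"tz":0.006,"twist":0},{"tx":0.061,"ty":0.026,"tz":0.006,"twist":0}]' -1
```

```text
t: 7.35
tcp_pos: [0.5774, -0.0674, 0.0771]
tool_rot: [-2.605, 1.568, 0.994]
wrist_force: [1.7, 0.3, 2.0]
width: 0.0002
```

```bash
python3 d.py red 0
```

```text
t 7.35 p [ 0.5774 -0.0674  0.0771] R [[0.002, 0.442, -0.897], [0.003, -0.897, -0.442], [-1.0, -0.002, -0.003]] F [1.72 0.33 2.  ] j [ 0.43  0.38 -0.46  1.8   0.2   1.   -1.23]
tool delta [0.0031 0.0025 0.002 ]
```

```bash
python3 -m jog '[{"tx":0.001,"ty":0,"tz":0,"twist":0},{"tx":0.002,"ty":0,"tz":0,"twist":0},{"tx":0.002,"ty":0,"tz":0,"twist":0}]' -1;python3 -m jog '[{"tx":0.001,"ty":0,"tz":0,"twist":0},{"tx":0.001,"ty":0,"tz":0,"twist":0}]' -1
```

```text
t: 7.72
tcp_pos: [0.5773, -0.0674, 0.075]
tool_rot: [-2.582, 1.568, 1.017]
wrist_force: [-0.3, 0.5, 1.9]
width: 0.0003
t: 7.98
tcp_pos: [0.5774, -0.0674, 0.0742]
tool_rot: [-2.641, 1.568, 0.958]
wrist_force: [-0.2, 1.5, 4.3]
width: 0.0003
```

```bash
python3 -m jog '[{"tx":0.001,"ty":0,"tz":0,"twist":0},{"tx":0.001,"ty":0,"tz":0,"twist":0}]' -1
```

```text
t: 8.22
tcp_pos: [0.5776, -0.0674, 0.0739]
tool_rot: [-2.786, 1.568, 0.813]
wrist_force: [-1.7, 2.0, 9.6]
width: 0.0005
```

Red's hard stop is at 48.9 mm with about 9.6 N. Lifting off and stepping aside to check.

```bash
python3 -m jog '[{"tx":-0.004,"ty":0,"tz":0,"twist":0},{"tx":-0.02,"ty":0,"tz":0,"twist":0},{"tx":-0.05,"ty":0,"tz":0,"twist":0},{"tx":-0.08,"ty":0.04,"tz":0.02,"twist":0},{"tx":-0.08,"ty":0.08,"tz":0.04,"twist":0},{"tx":-0.08,"ty":0.11,"tz":0.06,"twist":0},{"tx":-0.08,"ty":0.12,"tz":0.06,"twist":0}]' -1
python3 - <<'E'
from h import *
im=robot.read_camera("scene")[:,:,::-1]; cv2.imwrite("pics/scene4.png",im)
c=(320,240); cv2.imwrite("pics/c4.png",cv2.resize(im[165:315,220:420],None,fx=4,fy=4))
E
python3 chk.py 4 yellow red blue; python3 d.py blue .03
```

```text
t: 9.1
tcp_pos: [0.5756, -0.2054, 0.1542]
tool_rot: [-3.134, 1.569, 0.46]
wrist_force: [-0.0, 0.6, -0.2]
width: 0.0001
yellow ell [285.3 239.4] [20.4 28.1] 86 fit c [0.5737 0.1326] grad [-0.031  0.009] R 0.0348 rms 0.3
red ell [359.8 209. ] [17.5 25.9] 95 fit c [ 0.5718 -0.0909] grad [-0.031  0.015] R 0.0344 rms 0.41
blue ell [348.8 247.1] [22.8 29. ] 85 fit c [0.4692 0.0134] grad [-0.032 -0.127] R 0.0352 rms 0.27
t 9.15 p [ 0.5766 -0.2047  0.1541] R [[0.003, 0.438, -0.899], [0.001, -0.899, -0.438], [-1.0, -0.0, -0.003]] F [-0.31  0.05  0.66] j [ 0.6   0.35 -0.41  1.66  0.15  1.16 -0.96]
tool delta [ 0.0441 -0.2292  0.0191]
```

View pics/c4.png

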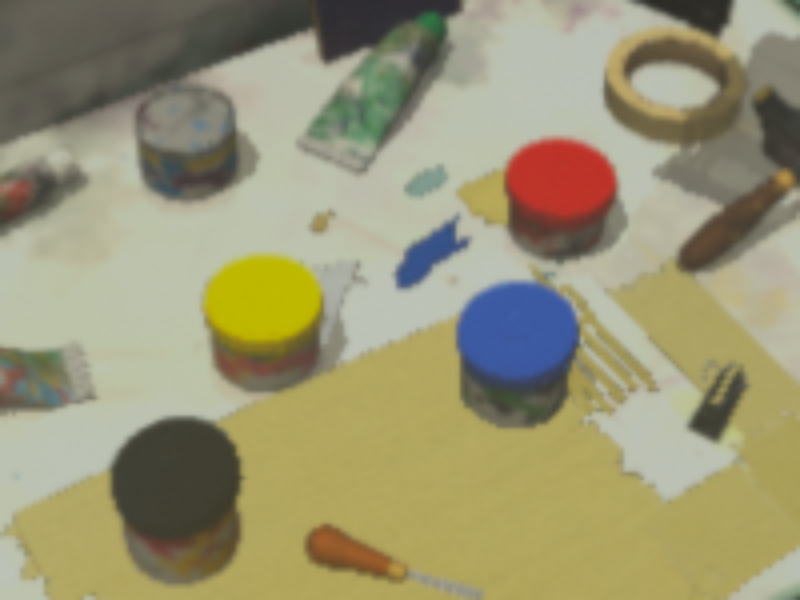

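Yellow and red give the same residual (-0.03, 0.01), so that is the measurement bias and both caps are flat. After the bias, blue's raised side is about -90°. Moving to blue.

```bash
sed -i 's/blue=(.459,-.007,/blue=(.467,-.009,/; s/black=(.477,.2236,/black=(.480,.2247,/' d.py; python3 d.py blue .03
```

```text
t 9.15 p [ 0.5766 -0.2047  0.1541] R [[0.003, 0.438, -0.899], [0.001, -0.899, -0.438], [-1.0, -0.0, -0.003]] F [-0.31  0.05  0.66] j [ 0.6   0.35 -0.41  1.66  0.15  1.16 -0.96]
tool delta [ 0.0441 -0.2239  0.0128]
```

```bash
python3 -m jog '[{"tx":0,"ty":-0.04,"tz":0.002,"twist":0},{"tx":0,"ty":-0.09,"tz":0.005,"twist":0},{"tx":0,"ty":-0.14,"tz":0.008,"twist":0},{"tx":0,"ty":-0.19,"tz":0.011,"twist":0},{"tx":0.02,"ty":-0.215,"tz":0.013,"twist":0},{"tx":0.04,"ty":-0.224,"tz":0.013,"twist":0},{"tx":0.044,"ty":-0.224,"tz":0.013,"twist":0},{"tx":0.044,"ty":-0.224,"tz":0.013,"twist":0}]' -1; python3 d.py blue 0
```

```text
t: 10.15
tcp_pos: [0.4671, -0.0089, 0.1105]
tool_rot: [-3.092, 1.568, 0.504]
wrist_force: [1.2, -0.5, -0.8]
width: 0.0005
t 10.15 p [ 0.4671 -0.0089  0.1105] R [[0.003, 0.439, -0.899], [0.001, -0.899, -0.439], [-1.0, -0.0, -0.003]] F [ 1.16 -0.49 -0.75] j [ 0.45  0.13 -0.55  2.04  0.08  1.   -1.26]
tool delta [0.0305 0.     0.0002]
```

```bash
python3 -m jog '[{"tx":0.01,"ty":0,"tz":0,"twist":0},{"tx":0.017,"ty":0,"tz":0,"twist":0},{"tx":0.02,"ty":0,"tz":0,"twist":0},{"tx":0.022,"ty":0,"tz":0,"twist":0},{"tx":0.024,"ty":0,"tz":0,"twist":0},{"tx":0.026,"ty":0,"tz":0,"twist":0},{"tx":0.028,"ty":0,"tz":0,"twist":0},{"tx":0.029,"ty":0,"tz":0,"twist":0},{"tx":0.029,"ty":0,"tz":0,"twist":0}]' -1
```

```text
t: 11.28
tcp_pos: [0.4673, -0.0088, 0.0815]
tool_rot: [-3.053, 1.567, 0.543]
wrist_force: [0.7, 0.6, -0.3]
width: 0.0007
```

```bash
python3 -m jog '[{"tx":0.001,"ty":0,"tz":0,"twist":0},{"tx":0.001,"ty":0,"tz":0,"twist":0}]' -1
```

```text
t: 11.52
tcp_pos: [0.4673, -0.0087, 0.0805]
tool_rot: [-3.071, 1.567, 0.525]
wrist_force: [-0.8, 0.1, 1.4]
width: 0.0006
```

```bash
python3 -m jog '[{"tx":0.001,"ty":0,"tz":0,"twist":0},{"tx":0.001,"ty":0,"tz":0,"twist":0}]' -1
```

```text
t: 11.78
tcp_pos: [0.4674, -0.0091, 0.0799]
tool_rot: [3.034, 1.568, 0.346]
wrist_force: [-2.9, -2.5, 7.9]
width: 0.0003
```

```bash
python3 -m jog '[{"tx":0.001,"ty":0,"tz":0,"twist":0},{"tx":0.001,"ty":0,"tz":0,"twist":0}]' -1
```

```text
t: 12.02
tcp_pos: [0.4675, -0.0095, 0.0796]
tool_rot: [2.785, 1.568, 0.097]
wrist_force: [-3.8, -2.6, 13.5]
width: 0.0006
```

```bash
python3 -m jog '[{"tx":-0.004,"ty":0,"tz":0,"twist":0},{"tx":-0.02,"ty":0,"tz":0,"twist":0},{"tx":-0.05,"ty":0,"tz":0,"twist":0},{"tx":-0.08,"ty":0.05,"tz":0.0,"twist":0},{"tx":-0.08,"ty":0.1,"tz":0.01,"twist":0},{"tx":-0.08,"ty":0.14,"tz":0.02,"twist":0},{"tx":-0.08,"ty":0.16,"tz":0.02,"twist":0}]' -1
python3 - <<'E'
from h import *
im=robot.read_camera("scene")[:,:,::-1]; cv2.imwrite("pics/scene5.png",im)
cv2.imwrite("pics/c5.png",cv2.resize(im[165:315,220:420],None,fx=4,fy=4))
E
python3 chk.py 5 yellow red blue; python3 d.py black .03
```

```text
t: 12.9
tcp_pos: [0.5196, -0.1644, 0.1604]
tool_rot: [2.703, 1.567, 0.012]
wrist_force: [0.7, 0.6, 0.2]
width: 0.0005
yellow ell [285.3 239.4] [20.4 28.1] 86 fit c [0.5737 0.1326] grad [-0.031  0.011] R 0.0348 rms 0.29
red ell [359.8 209.1] [17.5 26. ] 96 fit c [ 0.5716 -0.0908] grad [-0.032  0.018] R 0.0345 rms 0.36
blue ell [348.8 248.4] [21.7 29. ] 95 fit c [0.4688 0.0133] grad [-0.017  0.004] R 0.0352 rms 0.34
t 12.95 p [ 0.5205 -0.1656  0.1602] R [[0.004, 0.435, -0.9], [-0.0, -0.9, -0.435], [-1.0, 0.002, -0.004]] F [ 0.01 -2.15  0.32] j [ 0.61  0.22 -0.43  1.81  0.1   1.13 -0.97]
tool delta [ 0.0419 -0.3691 -0.1333]
```

View pics/c5.png

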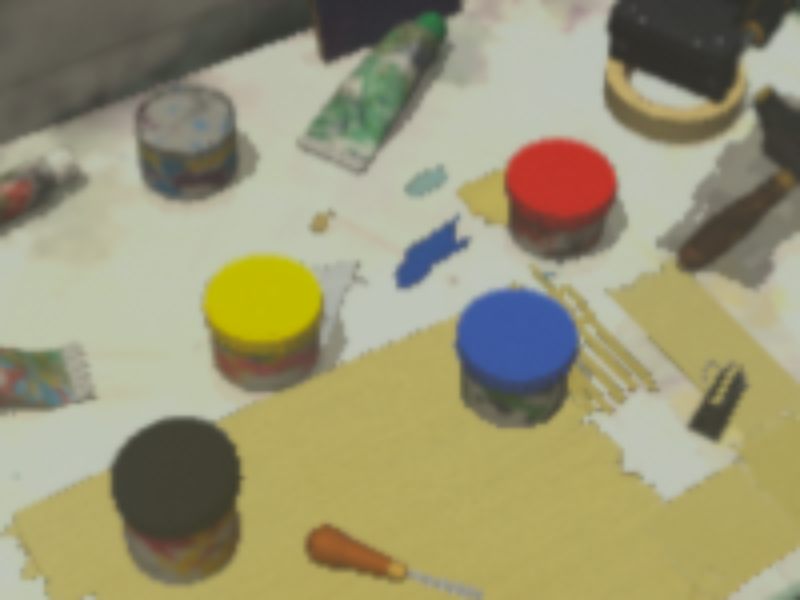

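Blue is flat now. Moving to black.

```bash
python3 -m jog '[{"tx":0,"ty":-0.035,"tz":-0.012,"twist":0},{"tx":0,"ty":-0.08,"tz":-0.028,"twist":0},{"tx":0,"ty":-0.125,"tz":-0.045,"twist":0},{"tx":0,"ty":-0.17,"tz":-0.06,"twist":0},{"tx":0,"ty":-0.215,"tz":-0.077,"twist":0},{"tx":0,"ty":-0.26,"tz":-0.093,"twist":0},{"tx":0,"ty":-0.305,"tz":-0.11,"twist":0},{"tx":0.0,"ty":-0.34,"tz":-0.123,"twist":0},{"tx":0.02,"ty":-0.369,"tz":-0.133,"twist":0},{"tx":0.04,"ty":-0.369,"tz":-0.133,"twist":0},{"tx":0.042,"ty":-0.369,"tz":-0.133,"twist":0},{"tx":0.042,"ty":-0.369,"tz":-0.133,"twist":0}]' -1; python3 d.py black 0
```

```text
t: 14.45
tcp_pos: [0.4797, 0.2248, 0.1186]
tool_rot: [2.672, 1.566, -0.019]
wrist_force: [0.2, -0.3, -0.7]
width: 0.0004
t 14.45 p [0.4797 0.2248 0.1186] R [[0.004, 0.435, -0.9], [-0.0, -0.9, -0.435], [-1.0, 0.002, -0.004]] F [ 0.24 -0.27 -0.67] j [ 0.1   0.27 -0.7   1.88  0.2   1.05 -1.81]
tool delta [ 0.0306  0.0002 -0.0001]
```

```bash
python3 -m jog '[{"tx":0.01,"ty":0,"tz":0,"twist":0},{"tx":0.017,"ty":0,"tz":0,"twist":0},{"tx":0.02,"ty":0,"tz":0,"twist":0},{"tx":0.022,"ty":0,"tz":0,"twist":0},{"tx":0.024,"ty":0,"tz":0,"twist":0},{"tx":0.026,"ty":0,"tz":0,"twist":0},{"tx":0.028,"ty":0,"tz":0,"twist":0},{"tx":0.029,"ty":0,"tz":0,"twist":0},{"tx":0.029,"ty":0,"tz":0,"twist":0}]' -1
```

```text
t: 15.58
tcp_pos: [0.4799, 0.2249, 0.0895]
tool_rot: [2.726, 1.566, 0.035]
wrist_force: [-0.5, -0.5, 0.9]
width: 0.0004
```

```bash
python3 -m jog '[{"tx":0.001,"ty":0,"tz":0,"twist":0},{"tx":0.001,"ty":0,"tz":0,"twist":0}]' -1
```

```text
t: 15.82
tcp_pos: [0.4799, 0.225, 0.0885]
tool_rot: [2.752, 1.566, 0.061]
wrist_force: [-0.4, -1.4, 1.9]
width: 0.0006
```

```bash
python3 -m jog '[{"tx":0.001,"ty":0,"tz":0,"twist":0},{"tx":0.001,"ty":0,"tz":0,"twist":0}]' -1
```

```text
t: 16.08
tcp_pos: [0.48, 0.225, 0.088]
tool_rot: [2.684, 1.566, -0.007]
wrist_force: [-1.6, -2.5, 9.2]
width: 0.0007
```

```bash
python3 -m jog '[{"tx":0.001,"ty":0,"tz":0,"twist":0},{"tx":0.001,"ty":0,"tz":0,"twist":0}]' -1
```

```text
t: 16.32
tcp_pos: [0.4801, 0.225, 0.0879]
tool_rot: [2.588, 1.565, -0.103]
wrist_force: [-4.9, -3.9, 13.9]
width: 0.0007
```

Black's hard stop is at 62.9 mm. Lifting off and moving clear for the final check.

```bash
python3 -m jog '[{"tx":-0.004,"ty":0,"tz":0,"twist":0},{"tx":-0.02,"ty":0,"tz":0,"twist":0},{"tx":-0.05,"ty":0,"tz":0,"twist":0},{"tx":-0.1,"ty":0.04,"tz":0.015,"twist":0},{"tx":-0.12,"ty":0.085,"tz":0.03,"twist":0},{"tx":-0.12,"ty":0.13,"tz":0.045,"twist":0},{"tx":-0.12,"ty":0.18,"tz":0.065,"twist":0},{"tx":-0.12,"ty":0.23,"tz":0.08,"twist":0},{"tx":-0.12,"ty":0.28,"tz":0.1,"twist":0},{"tx":-0.12,"ty":0.33,"tz":0.12,"twist":0},{"tx":-0.12,"ty":0.36,"tz":0.13,"twist":0},{"tx":-0.12,"ty":0.37,"tz":0.13,"twist":0}]' -1
python3 - <<'E'
from h import *
im=robot.read_camera("scene")[:,:,::-1]; cv2.imwrite("pics/scene6.png",im)
cv2.imwrite("pics/c6.png",cv2.resize(im[165:315,220:420],None,fx=4,fy=4))
E
python3 chk.py 6 yellow red blue black
```

```text
t: 17.82
tcp_pos: [0.5235, -0.1667, 0.209]
tool_rot: [2.574, 1.565, -0.12]
wrist_force: [0.0, 1.3, -0.2]
width: 0.0002
yellow ell [285.3 239.5] [20.4 28.1] 86 fit c [0.5737 0.1326] grad [-0.03   0.008] R 0.0348 rms 0.29
red ell [359.8 209.1] [17.5 25.9] 96 fit c [ 0.5717 -0.0909] grad [-0.029  0.018] R 0.0345 rms 0.34
blue ell [348.8 248.4] [21.7 28.9] 95 fit c [0.4688 0.0132] grad [-0.016  0.005] R 0.0352 rms 0.33
black ell [263.6 285.8] [28.6 31.5] 80 fit c [0.4635 0.2456] grad [ 0.191 -0.067] R 0.0349 rms 0.49
```

View pics/c6.png

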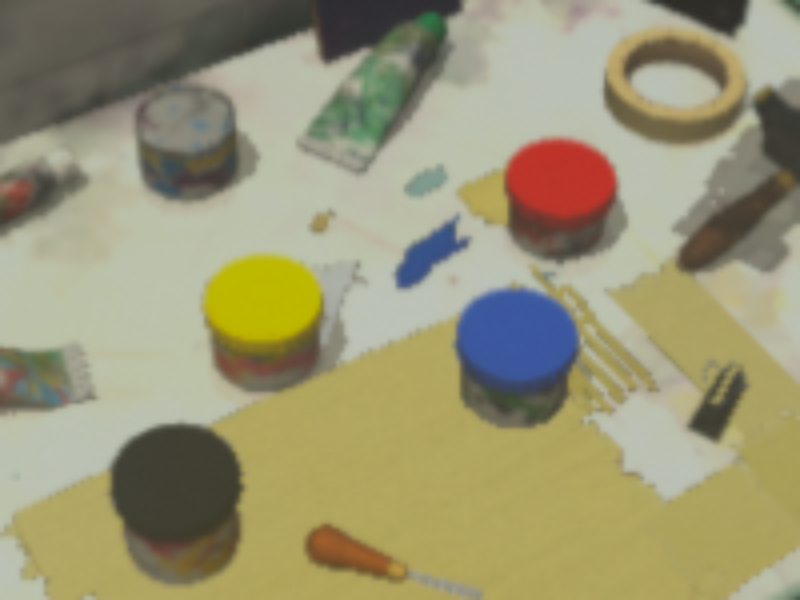

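Black's remaining fit (0.19, -0.07) points straight along the camera's view line. That is what including the dark skirt in the mask produces, so the cap is level, and its hard-stop height agrees. Handing in.

```bash
python3 - <<'E'
from cell import robot
print(robot.job_done()); print(robot.state()['t'])
E
```

```text
the job is handed in; nothing more can be done
None
the job is handed in; nothing more can be done
```

I pressed all four caps down with the closed fingertips, in the order yellow, red, blue, black, and handed the job in at about 18 s of the 54 s allowed.

- **Pressing:** Each cap stopped hard within 0.4 mm of its closed height. The stops were at 52.8, 48.9, 54.6 and 62.9 mm, against 53, 49, 55 and 63 mm expected. The last upward force readings were 10 to 14 N. They were taken at the end of each move, so a brief higher peak could have gone unseen.
- **Last picture:** The yellow, red and blue caps lie level. Their fitted tilts all show the same small offset of 0.02 to 0.03 rad, which I took as measurement bias. The tins and the other things in that view look undisturbed, and the arm was clear of everything.
- **Check that disagreed:** The tilt fit for black still read about 0.2 rad. The outline there takes in the dark skirt, and the error points exactly along the camera's line of sight. For black I therefore relied on the picture and the hard-stop height.

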